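Close the loose stain tin and shelve it

TASK

One of the three green stain tins in the plywood holder was left with its cap loose: its yellow bar stands across the white line instead of along it. With that tin still in its pocket, turn the cap clockwise until it is fully tight, then lift the tin out and set it down upright on the cork pad of the low shelf, without dropping it. Leave the other two tins closed in their pockets.

Things in the scene. Friction and masses are not known exactly. Their poses are not given: they have to be found in the camera images.
- tin_a_mid (a point): square green tin A with a paper band, 66 x 66 x 70 mm without its cap, about 0.25 to 0.5 kg with it; point at the centre of the 70 mm body, 35 mm above its underside; z up, the white shoulder line runs along own x. One of three alike, each standing in a square pocket of the plywood holder
- cap_a_grip (a point): grasp point of the yellow upright bar of the cap on tin A; turns with the cap. Own x runs along the bar, z up the tin. Bar 44 mm long (x), 14 mm thick (y), from 25 mm below this point to 13 mm above it, standing on a black disc of 36 mm diameter. The point lies on the cap's axis, 109 mm above the tin's underside and 39 mm above its shoulder
- cap_a (a joint): turn of the cap on tin A, rad: 1.571 = fully tight against its stop, bar lying along the white line on the tin's shoulder; 0 = bar square across the line, loosest. Grows as the cap turns clockwise seen from above. Turning friction about 0.06 N m, stays where left
- tin_b_mid (a point): square green tin B with a paper band, 66 x 66 x 70 mm without its cap, about 0.25 to 0.5 kg with it; point at the centre of the 70 mm body, 35 mm above its underside; z up, the white shoulder line runs along own x. One of three alike, each standing in a square pocket of the plywood holder
- cap_b_grip (a point): grasp point of the yellow upright bar of the cap on tin B; turns with the cap. Own x runs along the bar, z up the tin. Bar 44 mm long (x), 14 mm thick (y), from 25 mm below this point to 13 mm above it, standing on a black disc of 36 mm diameter. The point lies on the cap's axis, 109 mm above the tin's underside and 39 mm above its shoulder
- cap_b (a joint): turn of the cap on tin B, rad: 1.571 = fully tight against its stop, bar lying along the white line on the tin's shoulder; 0 = bar square across the line, loosest. Grows as the cap turns clockwise seen from above. Turning friction about 0.06 N m, stays where left
- tin_c_mid (a point): square green tin C with a paper band, 66 x 66 x 70 mm without its cap, about 0.25 to 0.5 kg with it; point at the centre of the 70 mm body, 35 mm above its underside; z up, the white shoulder line runs along own x. One of three alike, each standing in a square pocket of the plywood holder
- cap_c_grip (a point): grasp point of the yellow upright bar of the cap on tin C; turns with the cap. Own x runs along the bar, z up the tin. Bar 44 mm long (x), 14 mm thick (y), from 25 mm below this point to 13 mm above it, standing on a black disc of 36 mm diameter. The point lies on the cap's axis, 109 mm above the tin's underside and 39 mm above its shoulder
- cap_c (a joint): turn of the cap on tin C, rad: 1.571 = fully tight against its stop, bar lying along the white line on the tin's shoulder; 0 = bar square across the line, loosest. Grows as the cap turns clockwise seen from above. Turning friction about 0.06 N m, stays where left
- holder: fixed plywood block, 110 (x) x 370 (y) x 35 mm high, origin at the centre of its underside on the bench; three square pockets 25 mm deep, 120 mm apart along its y (one at the middle), each about 3 mm wider than a tin on every side, so that a tin in it cannot turn and lifts straight out
- pad (a point): centre of the top face of the square cork pad, 110 x 110 mm, on the low dark plank shelf at the robot's left; 54 mm above the bench; axes along the pad's sides, z up. Two small jars (up to 85 mm tall) stand on the same shelf about 210 mm from the pad's centre along its +y
Things that resemble listed ones, but are neither listed nor needed, are in the scene too. Leave any blue or pink look-alike of the part that bears tin_c_mid alone. Leave any red look-alike of the part that bears tin_a_mid alone.

How it is judged:
By the outcome, as a careful person would: the job done as asked, in the order asked, and still so for the second after the job is handed in, with the robot touching nothing.
It also fails if it takes over 43 s, if anything falls off the work surface, if the arm or the gripper's body presses on something with over 40 N, if the wrist force passes 120 N, or if a joint passes its speed limit or range.

ROBOT

A 6-joint arm with a two-finger parallel gripper is mounted at the origin on the work surface. World frame = base frame: x ahead of the robot, y to its left, z up, the work surface at z = 0. Lengths are in mm, angles in rad, forces in N, time in s.
With the tool pointing down it reaches from about 275 to 825 mm from the base axis. Payload 4.9 kg.
Tool frame: the origin (TCP) lies at the very end of the fingers, on their centre line; the grasp point (between the pads) lies 19 mm behind it; z points along the fingers, y is the direction in which the jaws open and shut (so a half turn about z gives the same grasp; the last joint's range is limited). The gripper opens to 85 mm and grips with 20 to 120 N. Pads are 22 mm wide; open, the fingers measure 114 mm over their backs; the gripper's body (76 mm by 85 mm) begins 54 mm behind the grasp point. The pads swing forward as they close: fully open they stand 13 mm farther back than shut.
Start: joints at [-1.339, 0.326, -0.193, 1.052, 0, 1.437], TCP at [196.746, -513.624, 231.281] pointing down, gripper open.
Joint ranges: [-2.65, 2.65], [-0.97, 1.79], [-1.3, 1.35], [-1.93, 2.1], [-1.47, 1.37], [-3.14, 3.14]. Speed limits (rad/s): [2.57, 2.57, 3.14, 3.14, 3.14, 3.14].

INTERFACE

Orientations are given as [roll, pitch, yaw] about the fixed x, y, z axes, in that order (R = Rz(yaw) Ry(pitch) Rx(roll)).
In Python, from bench import bot, solve_ik, imaging gives the robot as it stands. Calls block until the motion is done:
- bot.move_ptp(position, orientation): joint-space move of the TCP to a pose.
- bot.movel(position, rot=None, max_speed=150, threshold=None): straight line of the TCP; rot=None keeps the orientation; max_speed is the mean speed in mm/s. With threshold (N) it stops when the force on the tool has changed by that much, and returns True; else False.
- bot.move_j(angles): joint-space move.
- bot.grip(opening, effort=None): opening from 0.0 (shut) to 1.0 (fully open); effort is the grip in N (None keeps the last); returns when the fingers have stopped.
- bot.dwell(seconds).
- solve_ik(position, orientation): joint angles nearest the present ones, or None.
- bot.get_state(): the state.
- imaging.capture(name): name is "side" or "top"; returns the picture (420x560x3 uint8, blue, green, red); there is no depth.
- imaging.camera_model(name): a dict with "K" (3x3 intrinsics, pixels), "position" and "rotation" of the camera in the world. Camera axes: x right, y up, looking along -z (the intrinsics and any distortion apply to the point x, -y, -z); pixel columns grow to the right and rows downward; lengths in mm; the calibration is good to about 2 mm. A picture is of the moment at which its call begins. camera_model takes no time and is no camera call.
A pose or a line that the arm cannot do raises bot.IKError and nothing moves.
- bot.sign_off(): hands the job in, once; it reports no verdict.
The state is a dict: "t": time; "qpos": joint angles; "joint_velocities": joint speeds; "effort": joint torques, N m; "tcp_pos": TCP position; "orientation": TCP orientation; "contact_force": force on the tool from outside, world axes, zero at the start; "wrist_torque": the same for the moment, N m; "opening": opening from 0.0 (shut) to 1.0 (fully open).
Only numpy, scipy, OpenCV 4.12 (cv2) and the standard library are available. Lean on these libraries where they do the work, as an engineer would, in place of code of your own. Each camera call takes 0.05 s, during which the arm holds its last target.

## Working session

There is one attempt and no reset: what is moved stays moved. The work goes in short steps, each a Python script; the robot and the scene stay as the last script left them, time stands still between calls to the robot, and variables do not carry over. Pictures are saved under pics/ and viewed, and the job is handed in when it is done.

```bash
ls; mkdir -p pics; python3 - <<'E'
from bench import bot, imaging
import cv2
for n in("top","side"):
    cv2.imwrite(f"pics/{n}0.png",imaging.capture(n)); print(imaging.camera_model(n))
s=bot.get_state();print(s)
E
```

```text
pics
{'K': array([[539.93511711,   0.        , 279.71344083],
       [  0.        , 539.93511711, 212.53923962],
       [  0.        ,   0.        ,   1.        ]]), 'position': array([ 367.77675422,   17.06083005, 1121.84422854]), 'rotation': array([ 0.10878048, -0.01714976, -1.54138552])}
{'K': array([[530.58944881,   0.        , 282.02205788],
       [  0.        , 530.58944881, 215.80065007],
       [  0.        ,   0.        ,   1.        ]]), 'position': array([ 386.27046398, -708.66794679,  931.920517  ]), 'rotation': array([ 0.70279226, -0.01771245, -0.11994839])}
{'t': 0.1, 'qpos': array([-1.33919282e+00,  3.26897016e-01, -1.93497928e-01,  1.05202161e+00,
       -1.86878313e-05,  1.43662669e+00]), 'joint_velocities': array([ 0.00175973, -0.0008098 ,  0.00186043, -0.00248539, -0.00037949,
        0.00071479]), 'effort': array([ 1.18148208e-03, -4.44238794e+01,  2.63038641e+01,  7.85389479e-03,
       -5.70521081e-05,  4.33831104e-06]), 'tcp_pos': array([ 196.61504797, -513.07738751,  230.55998354]), 'orientation': array([-3.13998449e+00, -1.98212998e-04,  3.65772993e-01]), 'contact_force': array([-0.74575088,  0.59528307, -0.46874611]), 'wrist_torque': array([-0.04721944, -0.03501243, -0.01139112]), 'opening': 1.000480930305966}
```

View pics/top0.png

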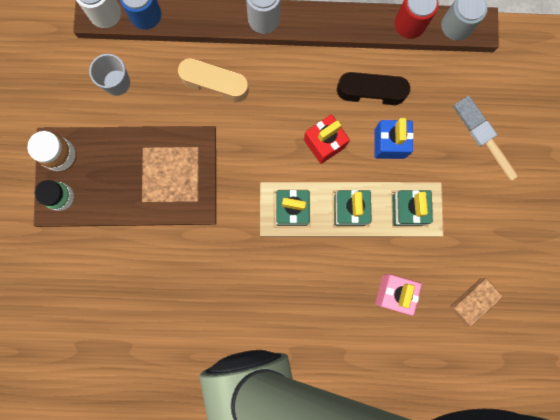

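View pics/side0.png

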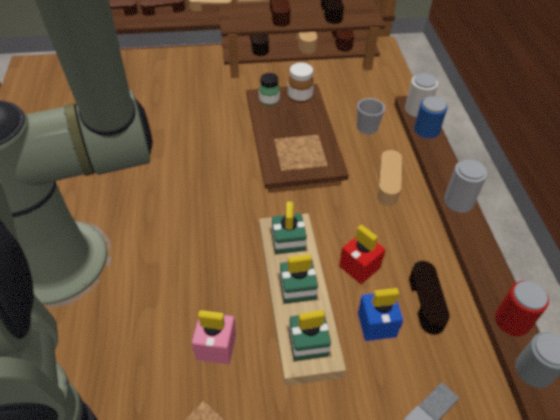

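```bash
python3 - <<'E'
import cv2,numpy as np
a=cv2.imread("pics/top0.png")[175:245,255:450]; b=cv2.imread("pics/side0.png")[195:380,220:390]
cv2.imwrite("pics/zt.png",cv2.resize(a,None,fx=4,fy=4,interpolation=cv2.INTER_CUBIC))
cv2.imwrite("pics/zs.png",cv2.resize(b,None,fx=3.2,fy=3.2,interpolation=cv2.INTER_CUBIC))
E
```

```text
(no output)
```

View pics/zt.png

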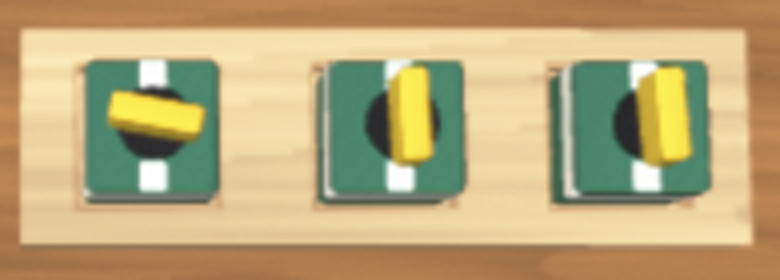

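View pics/zs.png

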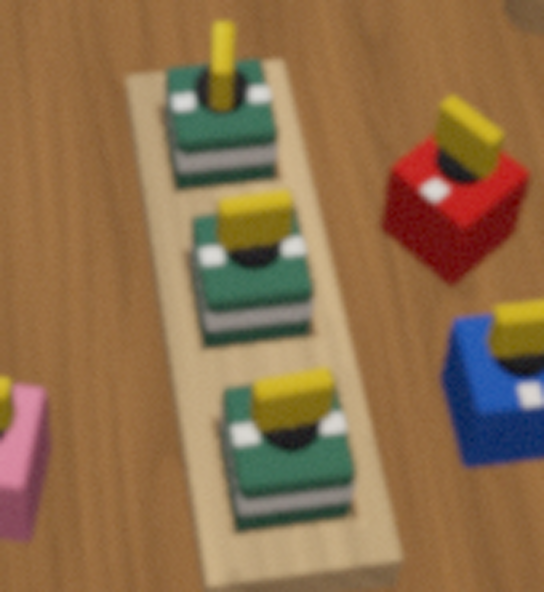

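```bash
cat > h.py <<'E'
import cv2,numpy as np
from scipy.spatial.transform import Rotation as Ro
from scipy.optimize import minimize
from bench import bot, imaging, solve_ik
def proj(n,P):
    m=imaging.camera_model(n);R=Ro.from_euler('xyz',m['rotation']).as_matrix()
    c=(np.atleast_2d(P)-m['position'])@R
    q=c*[1,-1,-1]; q=q@m['K'].T
    return q[:,:2]/q[:,2:]
def ray(n,uv,z):
    m=imaging.camera_model(n);R=Ro.from_euler('xyz',m['rotation']).as_matrix()
    d=np.linalg.inv(m['K'])@[uv[0],uv[1],1]; d=R@(d*[1,-1,-1])
    p=m['position']; return p+d*(z-p[2])/d[2]
def box(x,y,yaw,lx,ly,z0,z1):
    P=np.array([[sx*lx/2,sy*ly/2,z] for sx in(-1,1) for sy in(-1,1) for z in(z0,z1)])
    c,s=np.cos(yaw),np.sin(yaw)
    return np.c_[x+c*P[:,0]-s*P[:,1],y+s*P[:,0]+c*P[:,1],P[:,2]]
def yellow(img):
    h=cv2.cvtColor(img,cv2.COLOR_BGR2HSV)
    return cv2.inRange(h,(22,180,90),(34,255,255))
def fitbox(imgs,masks,p0,dims,S=8):
    ms={}
    for n in masks:
        uv=proj(n,box(*p0,*dims)); c=uv.mean(0).astype(int); r=35
        o=c-r; sub=masks[n][o[1]:o[1]+2*r,o[0]:o[0]+2*r]
        k,l=cv2.connectedComponents(sub); 
        # keep component nearest centre
        best=min(range(1,k),key=lambda i:np.linalg.norm(np.argwhere(l==i).mean(0)-r)-0.02*(l==i).sum())
        sub=((l==best)*255).astype(np.uint8)
        ms[n]=(o,cv2.resize(sub,None,fx=S,fy=S,interpolation=cv2.INTER_LINEAR)>127)
    def cost(p):
        t=0
        for n,(o,M) in ms.items():
            uv=((proj(n,box(*p,*dims))-o+0.5)*S).astype(np.float32)
            h=cv2.convexHull(uv); A=np.zeros(M.shape,np.uint8); cv2.fillConvexPoly(A,(h*16).astype(np.int32),1,shift=4)
            A=A>0; t+=1-(A&M).sum()/(A|M).sum()
        return t
    best=None
    for dy in(-.3,0,.3):
        q=np.array(p0)+[0,0,dy]
        r=minimize(cost,q,method='Nelder-Mead',options=dict(initial_simplex=[q,q+[8,0,0],q+[0,8,0],q+[0,0,.2]],xatol=.02,fatol=1e-4))
        if best is None or r.fun<best.fun: best=r
    return best.x,best.fun
E
python3 - <<'E'
from h import *
T=cv2.imread("pics/top0.png");S=cv2.imread("pics/side0.png")
for c in [(260,182.5),(441.3,182.5),(443,235.8),(260,235.8)]: print('holder',ray('top',c,35).round(1))
for c in [(142,148),(198,148),(199,201),(142,202)]: print('pad',ray('top',c,54).round(1))
for c in [(287,207+0)]: pass
mt,msd=yellow(T),yellow(S)
for n,uv,yaw in (('left',(293,204),1.4),('mid',(357,204),0),('right',(420,204),0)):
    p=ray('top',uv,125)
    for mm in ({'top':mt},{'side':msd},{'top':mt,'side':msd}):
        print(n,list(mm),fitbox(None,mm,[p[0],p[1],yaw],(44,14,94,132)))
# white line of left tin at z=80: zoom coords
for c in[(152,62),(152,190),(400,62),(400,190),(643,62),(647,190)]: print('line',ray('top',(255+(c[0]-1.5)/4,175+(c[1]-1.5)/4),80).round(1))
E
```

```text
holder [547.2  43.9  35. ]
holder [ 559.2 -327.1   35. ]
holder [ 449.9 -330.2   35. ]
holder [438.6  40.2  35. ]
pad [606.5 282.3  54. ]
pad [610.3 170.3  54. ]
pad [503.  163.4  54. ]
pad [497.4 276.1  54. ]
left ['top'] (array([484.79918875, -19.42611305,   1.44793846]), np.float64(0.8023448367225277))
left ['side'] (array([498.52809532, -18.78106209,   1.41704549]), np.float64(0.20123203285420943))
left ['top', 'side'] (array([497.67021968, -21.00397795,   1.4202775 ]), np.float64(1.023836362083656))
mid ['top'] (array([ 4.96469948e+02, -1.40900768e+02, -1.41298895e-01]), np.float64(0.8103045897911555))
mid ['side'] (array([ 4.99942285e+02, -1.42247712e+02, -1.66913070e-01]), np.float64(0.2952440458688621))
mid ['top', 'side'] (array([ 4.9975103e+02, -1.4171988e+02, -1.4945637e-01]), np.float64(1.1080559434801789))
right ['top'] (array([ 5.02299102e+02, -2.60851659e+02, -1.84727595e-01]), np.float64(0.7126488095238095))
right ['side'] (array([ 5.07173039e+02, -2.61074206e+02,  3.06596411e-01]), np.float64(0.2958151030359707))Traceback (most recent call last):
  File "<stdin>", line 10, in <module>
  File "h.py", line 41, in fitbox
    r=minimize(cost,q,method='Nelder-Mead',options=dict(initial_simplex=[q,q+[8,0,0],q+[0,8,0],q+[0,0,.2]],xatol=.02,fatol=1e-4))
    res = _minimize_neldermead(fun, x0, args, callback, bounds=bounds,
                               **options)
    fxcc = func(xcc)
    fx = function(np.copy(x), *(wrapper_args + args))
  File "h.py", line 34, in cost
    uv=((proj(n,box(*p,*dims))-o+0.5)*S).astype(np.float32)
         ~~~~^^^^^^^^^^^^^^^^^
  File "h.py", line 6, in proj
    m=imaging.camera_model(n);R=Ro.from_euler('xyz',m['rotation']).as_matrix()
ValueError: time passes only in moves, steps and waits
```

```bash
python3 - <<'E'
s=open('h.py').read()
s=s.replace("def proj","CM={n:imaging.camera_model(n) for n in('top','side')}\ndef proj",1).replace("m=imaging.camera_model(n);","m=CM[n];")
s=s.replace("(22,180,90),(34,","(20,150,70),(36,")
open('h.py','w').write(s)
E
python3 - <<'E'
from h import *
T=cv2.imread("pics/top0.png");S=cv2.imread("pics/side0.png")
H=cv2.cvtColor(T,cv2.COLOR_BGR2HSV); print(H[196:212,293].tolist()); print(H[190:216,357].tolist())
mt,msd=yellow(T),yellow(S)
cv2.imwrite("pics/mask.png",np.hstack([cv2.resize(mt[170:240,250:450],None,fx=2,fy=2),cv2.resize(msd[195:335,220:400],None,fx=1,fy=1)]))
for n,uv,yaw in (('left',(293,204),1.4),('mid',(357,204),0),('right',(420,204),0)):
    p=ray('top',uv,125)
    for mm in ({'top':mt},{'side':msd},{'top':mt,'side':msd}):
        print(n,list(mm),fitbox(None,mm,[p[0],p[1],yaw],(44,14,94,132)))
for c in[(152,62),(152,190),(400,62),(400,190),(643,62),(647,190)]: print('line',ray('top',(255+(c[0]-1.5)/4,175+(c[1]-1.5)/4),80).round(1))
E
```

```text
[[60, 2, 159], [90, 4, 64], [21, 105, 75], [23, 178, 189], [26, 176, 247], [27, 171, 251], [27, 170, 251], [27, 168, 252], [27, 167, 252], [27, 175, 248], [24, 185, 210], [23, 186, 162], [24, 179, 138], [21, 95, 70], [150, 6, 46], [140, 17, 46]]
[[44, 24, 220], [28, 76, 202], [26, 163, 245], [27, 170, 251], [27, 170, 252], [27, 169, 252], [27, 169, 252], [27, 169, 252], [27, 169, 252], [27, 169, 252], [27, 169, 252], [28, 168, 252], [27, 169, 252], [28, 168, 252], [27, 169, 252], [27, 169, 252], [27, 168, 252], [27, 169, 252], [27, 169, 252], [27, 169, 252], [27, 169, 252], [27, 169, 252], [28, 168, 252], [27, 171, 250], [25, 182, 230], [23, 173, 162]]
left ['top'] (array([496.29718512, -22.3068299 ,   1.42268948]), np.float64(0.11243292170427366))
left ['side'] (array([498.1414963 , -19.47082122,   1.44661504]), np.float64(0.13004605797886748))
left ['top', 'side'] (array([497.06056953, -21.90085259,   1.43816855]), np.float64(0.304371227262633))
mid ['top'] (array([ 5.00372935e+02, -1.41948930e+02,  3.84154087e-02]), np.float64(0.15170225043277552))
mid ['side'] (array([ 5.01108478e+02, -1.41720461e+02, -9.84999510e-02]), np.float64(0.18927364557973914))
mid ['top', 'side'] (array([ 5.00840578e+02, -1.41981649e+02,  3.81687846e-02]), np.float64(0.34766661904309126))
right ['top'] (array([ 5.02825636e+02, -2.61929007e+02,  7.34128638e-02]), np.float64(0.17450411223996132))
right ['side'] (array([ 5.05516157e+02, -2.61707290e+02,  1.62326672e-01]), np.float64(0.1883287383484311))
right ['top', 'side'] (array([ 5.04247621e+02, -2.61655416e+02,  1.05472638e-01]), np.float64(0.3659156564620447))
line [526.8 -21.3  80. ]
line [464.2 -23.   80. ]
line [ 530.7 -142.6   80. ]
line [ 467.9 -143.4   80. ]
line [ 534.5 -261.8   80. ]
line [ 471.6 -263.9   80. ]
```

View pics/mask.png

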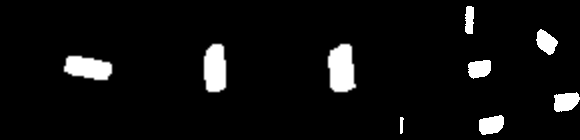

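```bash
python3 - <<'E'
from h import *
yaw=1.43-np.pi; pi=np.pi
bot.move_ptp([496.3,-21.8,200],[pi,0,yaw])
s=bot.get_state();print(s['t'],s['qpos'].round(3),s['tcp_pos'].round(1),s['contact_force'].round(2),s['wrist_torque'].round(3))
print(bot.movel([496.3,-21.8,101],max_speed=80,threshold=12))
s=bot.get_state();print(s['t'],s['tcp_pos'].round(1),s['contact_force'].round(2))
for n in("top","side"): cv2.imwrite(f"pics/{n}1.png",imaging.capture(n))
a=cv2.imread("pics/side1.png")[150:320,200:400]
cv2.imwrite("pics/s1z.png",cv2.resize(a,None,fx=3.5,fy=3.5,interpolation=cv2.INTER_CUBIC))
E
```

```text
2.6833 [-0.193  0.253 -0.378  0.939 -0.    -1.622] [496.4 -22.2 200. ] [-0.01  0.21  0.32] [ 0.001  0.031 -0.04 ]
False
4.075 [496.8 -21.9 101.5] [ 0.41 -0.35 -0.99]
```

View pics/s1z.png

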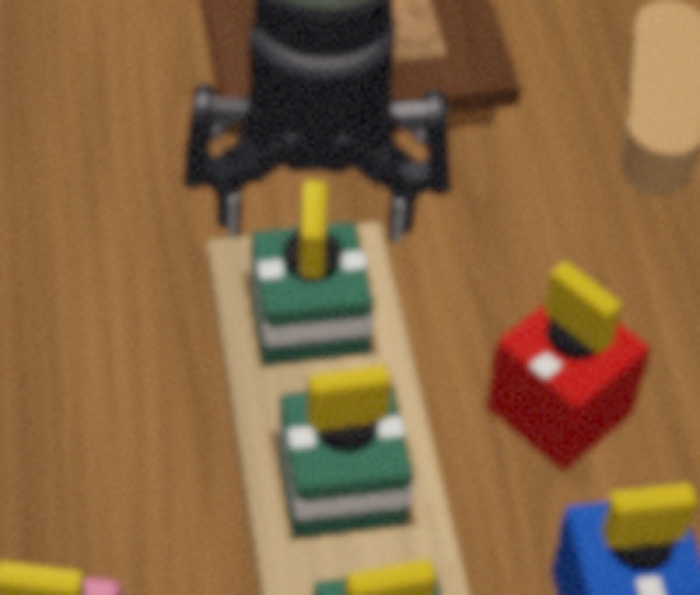

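The side view shows the open fingers straddling the loose tin's bar, which sits at about x=313 in the zoom with the fingers at 232 and 400. I'll grip it and turn it.

```bash
python3 - <<'E'
from h import *
def pr(tag=''):
    s=bot.get_state();print(tag,round(s['t'],2),'q6',s['qpos'][5].round(3),s['tcp_pos'].round(1),'yaw',s['orientation'][2].round(3),s['contact_force'].round(1),s['wrist_torque'].round(3),'op',round(s['opening'],3));return s
bot.grip(0.0,60); s=pr('grip'); q=s['qpos'].copy()
tz0=s['wrist_torque'][2]
for d in (0.6,1.2,1.35,1.42,1.47,1.52,1.56,1.6):
    t=q.copy(); t[5]+=d; bot.move_j(t); s=pr(d)
    if abs(s['wrist_torque'][2]-tz0)>0.5: break
E
```

```text
grip 4.83 q6 -1.623 [496.2 -21.8 101.1] yaw -1.712 [-1.6 -0.   3. ] [ 0.077  0.295 -0.068] op 0.156
0.6 5.45 q6 -1.024 [496.  -21.7 101.1] yaw -2.31 [-1.1  0.3  2.8] [ 0.134  0.31  -0.018] op 0.153
1.2 6.08 q6 -0.425 [495.8 -21.5 101.2] yaw -2.909 [-2.3  2.7  6.1] [ 0.512  0.655 -0.061] op 0.156
1.35 6.34 q6 -0.275 [495.9 -21.7 101.2] yaw -3.059 [-3.8  2.   4.9] [ 0.409  0.699 -0.04 ] op 0.155
1.42 6.59 q6 -0.206 [496.  -21.8 101.2] yaw -3.128 [-3.   2.2  4.4] [ 0.488  0.658 -0.016] op 0.155
1.47 6.84 q6 -0.156 [496.2 -21.6 101.2] yaw 3.105 [-2.7  3.4  4.6] [0.615 0.556 0.166] op 0.151
1.52 7.09 q6 -0.106 [495.4 -20.7 101.1] yaw 3.056 [-3.7  4.9  7.3] [1.051 1.017 0.688] op 0.155
```

```bash
python3 - <<'E'
from h import *
def pr(tag=''):
    s=bot.get_state();print(tag,round(s['t'],2),'q6',s['qpos'][5].round(3),s['tcp_pos'].round(1),'yaw',s['orientation'][2].round(3),s['contact_force'].round(1),s['wrist_torque'].round(3),'op',round(s['opening'],3));return s
t=bot.get_state()['qpos'].copy(); 
t[5]=-1.623+1.48; bot.move_j(t); s=pr('relax')
bot.grip(0.0,90); pr('firm')
yaw=s['orientation'][2]
for z,v in((108,25),(150,60),(200,100)):
    print(bot.movel([496.3,-21.8,z],max_speed=v,threshold=30)); pr(z)
for n in("top","side"): cv2.imwrite(f"pics/{n}2.png",imaging.capture(n))
cv2.imwrite("pics/s2z.png",cv2.resize(cv2.imread("pics/side2.png")[100:300,180:400],None,fx=3,fy=3,interpolation=cv2.INTER_CUBIC))
E
```

```text
relax 7.34 q6 -0.143 [495.5 -20.8 101.2] yaw 3.093 [-2.   1.7  5.6] [0.418 0.579 0.135] op 0.156
firm 7.56 q6 -0.143 [495.5 -20.8 101.2] yaw 3.093 [-3.3  2.2  6.6] [0.392 0.647 0.035] op 0.148
False
108 7.99 q6 -0.145 [495.9 -21.7 107.8] yaw 3.093 [-1.1  2.2 -1.5] [0.644 0.472 0.094] op 0.15
False
150 8.84 q6 -0.145 [496.2 -21.9 149.9] yaw 3.093 [ 0.3  0.5 -3. ] [0.062 0.042 0.049] op 0.151
False
200 9.49 q6 -0.145 [495.9 -21.8 199.5] yaw 3.093 [-0.5 -0.2 -3.7] [-0.013 -0.02   0.014] op 0.15
```

View pics/s2z.png

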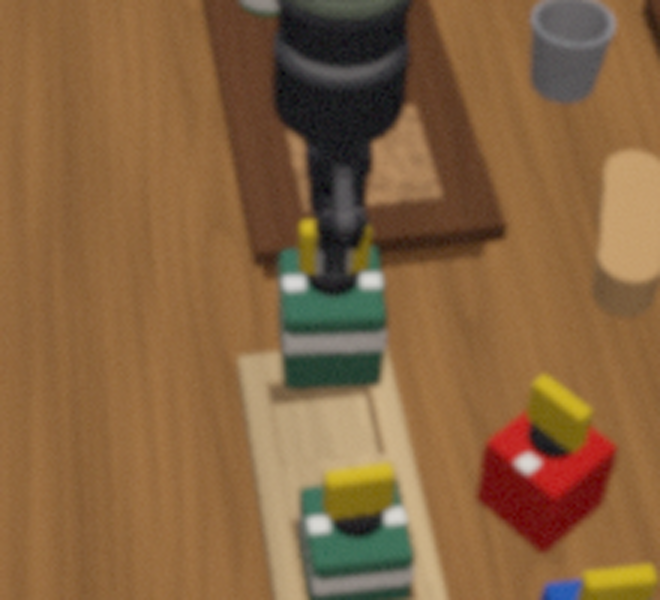

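View pics/top2.png

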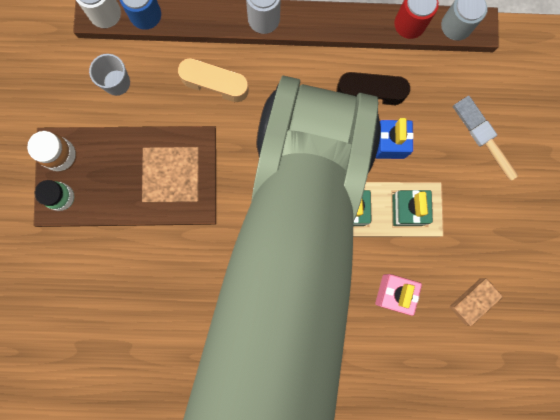

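The tin hangs upright, with its bar along the white line at about (335,275) in the zoom. Next I'll place it on the pad.

```bash
python3 - <<'E'
from h import *
def pr(tag=''):
    s=bot.get_state();print(tag,round(s['t'],2),'q6',s['qpos'][5].round(3),s['tcp_pos'].round(1),'yaw',s['orientation'][2].round(3),s['contact_force'].round(1),s['wrist_torque'].round(3),'op',round(s['opening'],3));return s
P=[554.3,223.0]; R=[np.pi,0,-3.097]
bot.movel([*P,205],rot=R,max_speed=120); pr('above')
bot.movel([*P,155],max_speed=60); bot.dwell(0.2); pr('near')
print(bot.movel([*P,141],max_speed=12,threshold=4)); pr('touch')
for n in("top","side"): cv2.imwrite(f"pics/{n}3.png",imaging.capture(n))
cv2.imwrite("pics/s3z.png",cv2.resize(cv2.imread("pics/side3.png")[50:220,200:400],None,fx=3.5,fy=3.5,interpolation=cv2.INTER_CUBIC))
E
```

```text
above 11.84 q6 0.214 [554.3 222.5 205. ] yaw -3.098 [ 1.   0.6 -3.5] [0.008 0.006 0.024] op 0.153
near 13.03 q6 0.214 [554.6 223.1 155.4] yaw -3.097 [-0.1 -0.  -3. ] [ 0.022 -0.032  0.03 ] op 0.151
True
touch 13.83 q6 0.214 [554.2 223.  145.2] yaw -3.097 [-0.4 -0.8  5.8] [-0.013  0.127 -0.017] op 0.147
```

View pics/s3z.png

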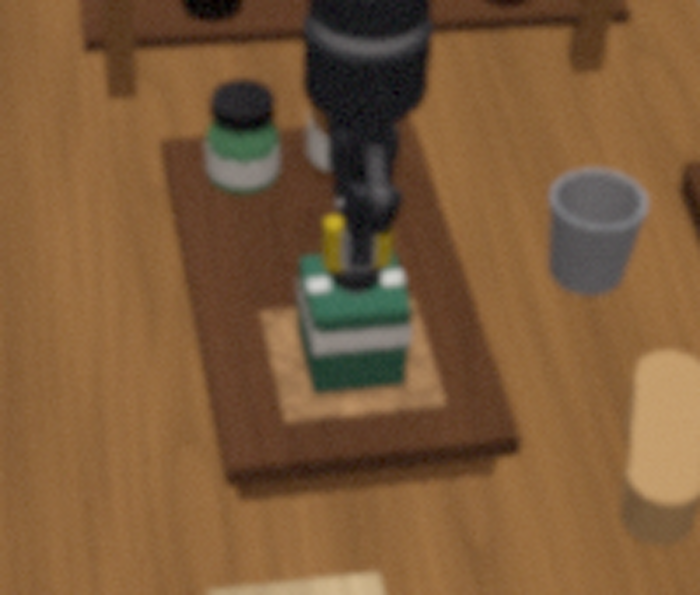

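The tin stands on the cork, with its base at about (355,385) in the zoom and the pad spanning roughly x 265–440. I'll release it, retreat, and check.

```bash
python3 - <<'E'
from h import *
bot.grip(0.7,20); bot.dwell(0.2)
s=bot.get_state();print(s['t'],s['tcp_pos'].round(1),s['contact_force'].round(1),s['opening'])
bot.movel([554.3,223.0,260],max_speed=80)
bot.movel([420,60,300],max_speed=150)
bot.move_j([-1.3392,0.3266,-0.1935,1.052,0,0.3])
for n in("top","side"): cv2.imwrite(f"pics/{n}4.png",imaging.capture(n))
a=cv2.resize(cv2.imread("pics/side4.png")[60:400,180:400],None,fx=1.7,fy=1.7,interpolation=cv2.INTER_CUBIC)
b=cv2.resize(cv2.imread("pics/top4.png")[120:240,125:225],None,fx=4,fy=4,interpolation=cv2.INTER_CUBIC)
o=np.zeros((600,800,3),np.uint8);o[:min(600,a.shape[0]),:a.shape[1]]=a[:600];o[:b.shape[0],a.shape[1]:a.shape[1]+b.shape[1]]=b
cv2.imwrite("pics/f4.png",o)
T=cv2.imread("pics/top4.png");mt=yellow(T);ms=yellow(cv2.imread("pics/side4.png"))
print(fitbox(None,{'top':mt},[554,223,0.04],(44,14,138,176)),fitbox(None,{'top':mt,'side':ms},[554,223,0.04],(44,14,138,176)))
print(bot.get_state()['t'])
E
```

```text
14.6417 [553.  222.7 143.7] [0.3 0.7 0.1] 0.7003727176206797
(array([5.55372812e+02, 2.21704674e+02, 6.79257282e-02]), np.float64(0.1531679113466634)) (array([5.57118527e+02, 2.22033432e+02, 7.17538675e-02]), np.float64(0.28536217759232785))
20.1417
```

View pics/f4.png

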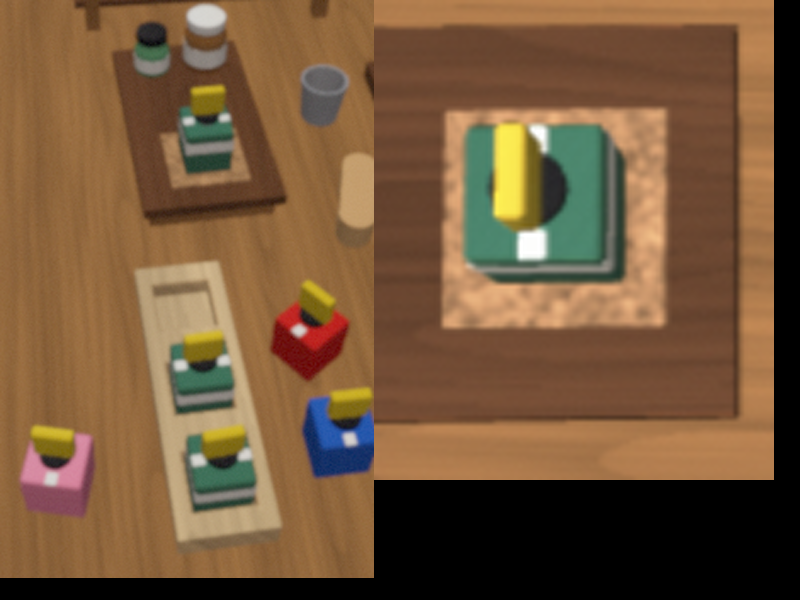

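View pics/top4.png

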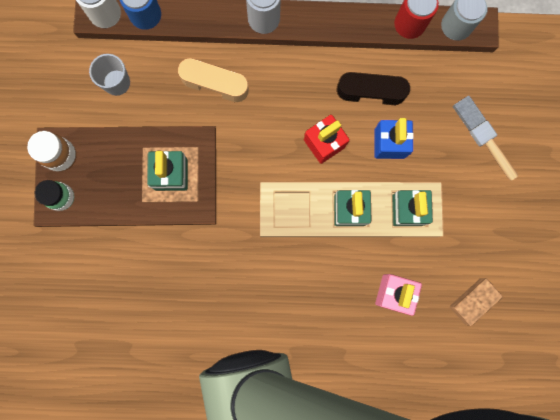

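```bash
python3 - <<'E'
from h import *
T=cv2.imread("pics/top4.png")
z=cv2.resize(T[145:195,140:190],None,fx=12,fy=12,interpolation=cv2.INTER_CUBIC)
cv2.imwrite("pics/z5.png",z)
# tin shoulder green outline fit
def c(p): return ray('top',(125+(p[0]-374)/4-.4,120+p[1]/4-.4),124)
for e in([(467,127),(466,262)],[(602,127),(602,262)]):
    d=c(e[0])-c(e[1]); print('tin side yaw',np.arctan2(d[1],d[0]))
def g(p): return ray('top',(125+(p[0]-374)/4-.4,120+p[1]/4-.4),176)
d=g((497,126))-g((496,222));print('bar',np.arctan2(d[1],d[0]))
E
```

```text
tin side yaw 0.0485725723840767
tin side yaw 0.04907814173745915
bar 0.04413316386055163
```

View pics/z5.png

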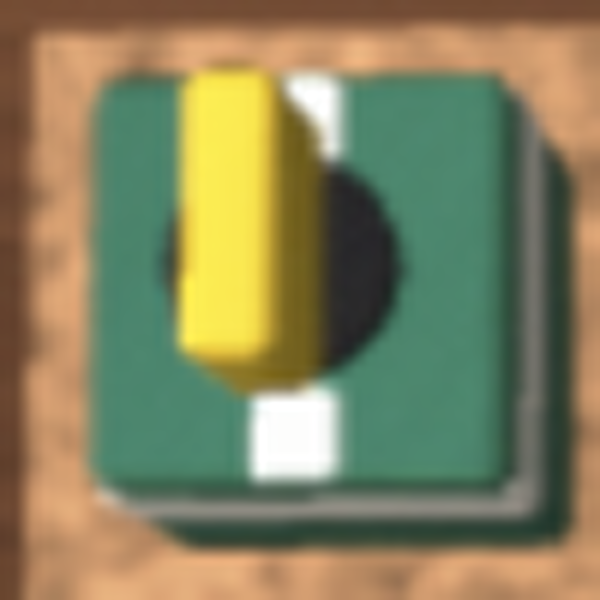

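The bar is parallel to the line, matching to about 0.005 rad. The tin is upright on the pad and the arm is clear.

```bash
python3 -c "
from bench import bot
bot.sign_off()"
```

```text
the job is handed in; nothing more can be done
```

The loose tin, the one nearest the shelf, is tightened and standing on the cork pad. I handed the job in at about 20 s of the 43 s allowed.

- **Tightening:** With the tin in its pocket, I gripped the cap's bar and turned it about 1.5 rad clockwise. I stopped when the torque rose to about 0.7 N m, far above the 0.06 N m friction, so I take the cap to be at its stop.
- **Moving:** I lifted the tin by its bar, lowered it until it touched the pad, then released it and moved the arm clear.
- **Last checks:** In the final pictures the tin stands upright, wholly on the pad. Its bar is parallel to the tin's sides within about 0.005 rad (0.044 against 0.049). A cruder outline fit gave about 0.07 for the bar, and I trusted the edge measurement over it. The other two tins are still in their pockets with their bars along their lines, and the red, blue and pink look-alikes were not touched.

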